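# Roll the bar into the V-rest

### The arm

A 7-joint arm with a two-finger parallel gripper is mounted at the origin on the work surface. World frame = base frame: x ahead of the robot, y to its left, z up, the work surface at z = 0. Lengths are in m, angles in rad, forces in N, time in s.
With the tool pointing down it reaches from about 0.4 to 0.85 m from the base axis. Payload 4.5 kg.
Tool frame: the origin (TCP) lies on the centre line of the jaws, within the pads' length; the fingertips stand 14 mm ahead of it and the grasp point (between the pads) lies 5 mm behind it (r.tcp_to_tips is the z of the fingertips in the tool frame, in m); z points along the fingers, y is the direction in which the jaws open and shut (so a half turn about z gives the same grasp; the last joint's range is limited). The gripper opens to 88 mm and grips with 3 to 60 N. Pads are 18 mm wide; open, the fingers measure 123 mm over their backs; the gripper's body (75 mm by 187 mm) begins 45 mm behind the grasp point.
Start: joints at [1.358, 0.689, -0.195, 1.565, 0.157, 0.902, -0.215], TCP at [0.153, -0.606, 0.253] pointing down, gripper open.
Joint ranges: [-3.01, 3.01], [-0.46, 2.08], [-1.47, 1.51], [0.13, 2.56], [-1, 4.14], [0.04, 2.09], [-2.66, 2.66]. Speed limits (rad/s): [2.57, 2.57, 3.14, 3.14, 3.14, 3.14, 3.14].

### API

Orientations are given as a unit quaternion [x, y, z, w].
In Python, from plant import r, viewer gives the robot as it stands.
- The arm moves only by the shell command python3 -m inch 'ROWS' [FORCE]. ROWS is JSON, a list of rows, each a list of 3 entries, a list of its own where there are three numbers: the closure, from 0 (fully open) to 1 (shut), then the shift along the tool's x, y, z in cm, then the turn about the tool's z in degrees. In form: [[fingers, [x, y, z], yaw], ...]. A call has 1 to 20 rows; each row is the pose to reach, as a shift and turn from the pose commanded when the call began, along the tool's axes at that moment; what a row does not reach only later rows make up. A row lasts 1/10 s, in which the tool goes at most 50 mm and 8.59 degrees, less where a joint would pass 70% of its speed; a pose out of reach is approached as far as the arm can. A call with a gripper value outside its range is refused whole. The fingers move at their own pace and stop on an object; FORCE is the grip in N (left out, the last holds). Time passes only in rows, so rows that repeat a pose let the fingers close. It gives the time, the measured TCP pose, the force and the opening at its end, in the units of the state.
- r.get_state(): the state, without advancing time (a new reading comes with each control period).
- viewer.snapshot(name): name is "scene" or "top" or "wrist"; returns the picture (400x640x3 uint8, red, green, blue); there is no depth.
- viewer.camera_params(name): a dict with "intrinsics" (3x3 intrinsics, pixels), "world_to_cam" (4x4, takes a point from world to camera coordinates). Camera axes: x right, y up, looking along -z (the intrinsics and any distortion apply to the point x, -y, -z); pixel columns grow to the right and rows downward; lengths in m; the calibration is good to about 2 mm. The wrist camera is an equidistant fisheye: a pixel r from the principal point sees the ray r / f radians off the axis. A picture is of the moment at which its call begins: read the wrist's pose just before it. camera_params takes no time and is no camera call; for the wrist camera it gives the pose at the moment of the call.
- r.finish_job(): hands the job in, once; it reports no verdict.
Trained networks look in the newest picture that a camera, given by its name, has taken for a name from the list of things; names that differ only in an ending like _2 or _b are one class to them, and where a whole thing is asked for, a point or a joint stands for the part that bears it (a point fixed in the world has none). Each returns a list of dicts, best first, with "p" (0 to 1); they miss things now and then, are a little off and sometimes report something else, mostly with a low value. They report only what shows in the picture. A call takes as long as a camera call.
- viewer.outline_of(camera, name): "pixels" (400x640 bool, what is visible of it) and "bbox" ([left, top, width, height] in pixels, round what is visible of it).
The state is a dict: "clock": time; "q": joint angles; "qd": joint speeds; "joint_torque": joint torques, N m; "tool_pos": TCP position; "eef_rot": TCP orientation; "contact_force": force on the tool from outside, world axes, zero at the start; "moment": the same for the moment, N m; "opening": opening from 0.0 (shut) to 1.0 (fully open).
Only numpy, scipy, OpenCV 4.12 (cv2) and the standard library are available. Lean on these libraries where they do the work, as an engineer would, in place of code of your own. Each camera call takes 0.05 s, during which the arm holds its last target.

### The job

With the fingertips or the outside of the fingers, roll the round aluminium bar over the bench and up the ramp so that it drops into the groove of the V-rest, then push its far end so that it slides along the groove until it sits against the red stop plate. Only roll and push it, never pick it up; leave everything else on the bench where it is, and let go of the bar at the end.

Things in the scene. Friction and masses are not known exactly. Their poses are not given: they have to be found in the camera images.
- bar: Workpiece: solid round aluminium bar lying on its side, 50 mm diameter, 120 mm long, 0.5 to 0.8 kg. Origin on its axis at mid-length, 25 mm above the flat it lies on; x is the bar's own axis, y and z turn as it rolls. Rolls under a sideways push at or below mid-height (pushed higher up it wedges between finger and bench). Keeps its heading as it rolls; stops by itself on the bench, rolls back down a ramp.
- vrest: V-rest bolted to the bench, left or right of the bar, turned up to 7 degrees. Steel groove (120 degrees between faces) along its x, from x = -60 (stop plate) to +110 mm (open). Origin on the bench under the groove's bottom line. Section along its y: bottom 1.5 mm above the bench at y = 0, crests 10 mm high at |y| = 15 to 19 mm, blue ramps falling evenly to the bench at |y| = 88 mm on both sides.
- vrest_stop (a point): Centre of the stop plate's face that the bar's end comes to rest on, 30 mm above the bench, at x = -60 mm of vrest. The red plate closes the groove's end nearer the robot; it is upright, 8 mm thick, 70 mm wide (across the groove), 45 mm tall. Axes as vrest's.
- vrest_home (a point): Where the bar's centre lies when seated in the groove with its end against the stop plate: 30 mm above the bench, straight over the origin of vrest. Axes as vrest's, so the bar's x here is the gap left to the stop.
- buffwheel: Grey fabric buffing wheel lying flat, a disc 120 mm across and 24 mm thick with a small steel hub; not to be moved. Origin: centre of its underside.
- tumbler_a: Polished steel tumbler standing upside down, 72 mm across at the foot, 54 mm at the top, 90 mm tall; not to be moved. Origin: centre of its underside.
- tumbler_b: Second polished steel tumbler like tumbler_a; not to be moved. Origin: centre of its underside.
- wrench: Steel open-ended wrench, 180 mm long, lying flat along its x; not to be moved.
- compound_bar: Yellow block of polishing compound, 34 x 100 x 30 mm, long side along its y; not to be moved. Origin: centre of its underside.
- screwdriver: Screwdriver with a red handle, 200 mm long, lying along its x, 26 mm high; not to be moved.
- brush: Flat brush with a wooden handle, 200 mm long, lying along its x, 20 mm high; not to be moved.

How it is judged:
By the outcome, as a careful person would: the job done as asked, in the order asked, and still so for the second after the job is handed in, with the robot touching nothing.
It also fails if it takes over 64 s, if anything falls off the work surface, if the arm or the gripper's body presses on something with over 40 N, if the wrist force passes 120 N, or if a joint passes its speed limit or range.

## Working session

There is one attempt and no reset: what is moved stays moved. The work goes in short steps, Python scripts to look and compute and a shell command to move; the robot and the scene stay as the last step left them, time stands still between calls to the robot, and variables do not carry over. Pictures are saved under pics/ and viewed, and the job is handed in when it is done.

```bash
ls; mkdir -p pics
python3 - <<'E'
from plant import r, viewer
import cv2, numpy as np
s=r.get_state()
print({k:np.round(v,3).tolist() for k,v in s.items()}, r.tcp_to_tips)
for n in ["scene","top"]:
    im=viewer.snapshot(n); cv2.imwrite(f"pics/{n}0.png",im[:,:,::-1])
    p=viewer.camera_params(n); print(n,np.round(p["intrinsics"],2).tolist(),np.round(p["world_to_cam"],4).tolist(),[k for k in p])
    for o in ["bar","vrest","vrest_stop","buffwheel","tumbler_a","wrench","compound_bar","screwdriver","brush"]:
        print(o,[(round(float(d["p"]),2),d["bbox"]) for d in viewer.outline_of(n,o)[:3]])
E
```

```text
pics
{'clock': 0.0, 'q': [1.358, 0.69, -0.195, 1.566, 0.157, 0.903, -0.215], 'qd': [-0.001, 0.0, 0.001, -0.001, -0.001, -0.001, -0.001], 'joint_torque': [-0.0, -52.757, -1.267, -15.343, -0.053, 0.007, 0.0], 'tool_pos': [0.152, -0.605, 0.252], 'eef_rot': [0.992, 0.123, -0.0, -0.001], 'contact_force': [0.204, -0.639, 0.209], 'moment': [-0.008, -0.016, -0.012], 'opening': 1.001} 0.014
scene [[411.37, 0.0, 321.07], [0.0, 411.37, 202.32], [0.0, 0.0, 1.0]] [[-0.5395, 0.8419, -0.0088, 0.3033], [-0.644, -0.4059, 0.6484, 0.357], [0.5424, 0.3555, 0.7612, -1.6111], [0.0, 0.0, 0.0, 1.0]] ['intrinsics', 'world_to_cam']
bar [(0.56, [291.7, 175.9, 38.8, 36.1])]
vrest [(0.88, [347.9, 202.8, 73.8, 64.1]), (0.49, [168.2, 158.0, 54.6, 35.5])]
vrest_stop [(0.65, [348.6, 207.6, 72.8, 65.2])]
buffwheel [(0.57, [250.5, 164.1, 34.3, 28.3])]
tumbler_a [(0.94, [276.7, 240.7, 25.0, 37.1]), (0.83, [446.8, 219.8, 27.6, 35.9]), (0.22, [247.3, 165.3, 41.2, 26.9])]
wrench [(0.6, [235.8, 116.5, 17.6, 30.7])]
compound_bar [(0.88, [337.9, 165.4, 26.6, 21.3])]
screwdriver [(0.62, [427.5, 252.7, 6.9, 34.0])]
brush [(0.72, [169.9, 157.8, 54.5, 32.8])]
top [[410.86, 0.0, 312.51], [0.0, 410.86, 205.25], [0.0, 0.0, 1.0]] [[0.0297, -0.9995, 0.0066, -0.0006], [0.9869, 0.0304, 0.1586, -0.6211], [-0.1587, 0.0019, 0.9873, -1.3074], [0.0, 0.0, 0.0, 1.0]] ['intrinsics', 'world_to_cam']
bar [(0.65, [323.4, 206.6, 15.6, 39.1])]
vrest [(0.92, [224.2, 196.6, 55.0, 52.9])]
vrest_stop [(0.6, [222.2, 195.0, 56.1, 51.4])]
buffwheel [(0.6, [362.8, 205.6, 34.5, 36.8]), (0.18, [194.4, 181.0, 14.8, 42.2])]
tumbler_a [(0.62, [175.6, 235.2, 21.4, 21.2]), (0.59, [300.2, 139.7, 18.5, 25.9])]
wrench [(0.88, [427.4, 247.2, 35.4, 49.5])]
compound_bar [(0.69, [295.8, 261.2, 34.4, 18.6])]
screwdriver [(0.49, [192.9, 177.1, 15.6, 47.2])]
brush [(0.96, [432.7, 166.9, 21.7, 53.4]), (0.34, [428.5, 246.1, 33.4, 50.6])]
```

Run:
```python
import cv2
t=cv2.imread("pics/top0.png")[110:310,150:490]; cv2.imwrite("pics/top0c.png",cv2.resize(t,(800,470),interpolation=cv2.INTER_CUBIC))
t=cv2.imread("pics/scene0.png")[100:310,150:490]; cv2.imwrite("pics/scene0c.png",cv2.resize(t,(800,494),interpolation=cv2.INTER_CUBIC))
```

```text
(no output)
```

View pics/top0c.png

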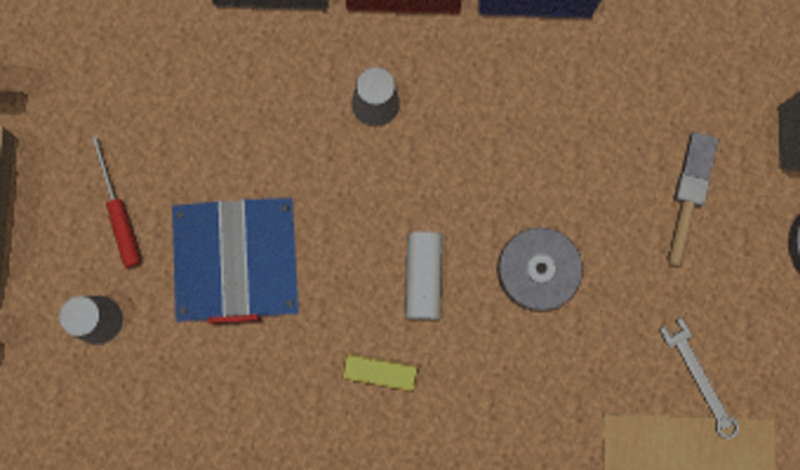

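View pics/scene0c.png

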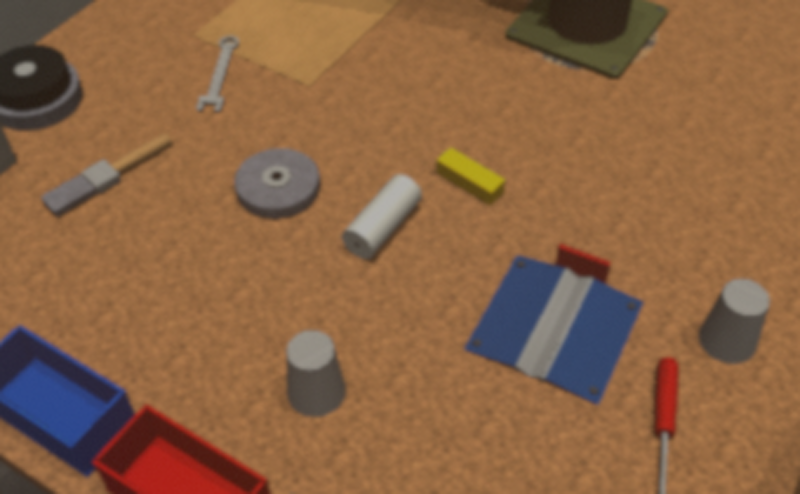

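```bash
cat > h.py <<'E'
import numpy as np, cv2
from scipy.optimize import minimize
from plant import r, viewer
def proj(cam,P,prm=None):
    p=prm or viewer.camera_params(cam); P=np.atleast_2d(P)
    c=P@p["world_to_cam"][:3,:3].T+p["world_to_cam"][:3,3]; c=c*[1,-1,-1]
    K=p["intrinsics"]
    if cam=="wrist":
        rho=np.hypot(c[:,0],c[:,1]); th=np.arctan2(rho,c[:,2]); k=np.where(rho>1e-9,th/np.maximum(rho,1e-9),0)
        return np.c_[K[0,0]*c[:,0]*k+K[0,2],K[1,1]*c[:,1]*k+K[1,2]]
    return np.c_[K[0,0]*c[:,0]/c[:,2]+K[0,2],K[1,1]*c[:,1]/c[:,2]+K[1,2]]
def unproj(cam,uv,z,prm=None):
    p=prm or viewer.camera_params(cam); K=p["intrinsics"]; uv=np.atleast_2d(uv).astype(float)
    d=np.c_[(uv[:,0]-K[0,2])/K[0,0],(uv[:,1]-K[1,2])/K[1,1],np.ones(len(uv))]
    if cam=="wrist":
        th=np.hypot(d[:,0],d[:,1]); d=np.c_[d[:,:2]*(np.sin(th)/np.maximum(th,1e-9))[:,None],np.cos(th)]
    d=d*[1,-1,-1]; R=p["world_to_cam"][:3,:3]; o=-R.T@p["world_to_cam"][:3,3]; w=d@R
    return o+w*((z-o[2])/w[:,2])[:,None]
def barpts(q,z=.025):
    x,y,a=q; t=np.linspace(0,2*np.pi,24); A=np.array([np.cos(a),np.sin(a),0]);B=np.array([-np.sin(a),np.cos(a),0])
    C=np.array([x,y,z]); return np.vstack([C+s*.06*A+.025*(np.outer(np.cos(t),B)+np.outer(np.sin(t),[0,0,1])) for s in(-1,1)])
def vpts(q):
    x,y,a=q; c,s=np.cos(a),np.sin(a); L=[]
    for vx in(-.060,.110):
        for vy,z in((-.088,0),(.088,0),(-.017,.010),(.017,.010)): L.append((vx,vy,z))
    for vx in(-.068,-.060):
        for vy in(-.035,.035):
            for z in(0,.045): L.append((vx,vy,z))
    L=np.array(L); return np.c_[x+c*L[:,0]-s*L[:,1],y+s*L[:,0]+c*L[:,1],L[:,2]]
def hullmask(uv,S=4,shape=(400,640)):
    m=np.zeros((shape[0]*S,shape[1]*S),np.uint8); h=cv2.convexHull(((uv+.5)*S).astype(np.float32)); cv2.fillConvexPoly(m,np.round(h).astype(np.int32),1)
    return cv2.resize(m.astype(np.float32),(shape[1],shape[0]),interpolation=cv2.INTER_AREA)
def fit(masks,pts,q0,d=(.01,.01,.05)):
    prm={c:viewer.camera_params(c) for c in masks}
    def cost(q):
        return sum(np.abs(hullmask(proj(c,pts(q),prm[c]))-m).sum() /m.sum() for c,m in masks.items())
    S=np.array([q0]+[np.array(q0)+np.eye(3)[i]*d[i] for i in range(3)])
    for _ in range(2):
        o=minimize(cost,S[0],method="Nelder-Mead",options=dict(initial_simplex=S,xatol=1e-5,fatol=1e-5)); S=np.array([o.x]+[o.x+np.eye(3)[i]*d[i]*.4 for i in range(3)])
    return o.x,o.fun
E
cat > /dev/null
python3 - <<'E'
from h import *
M={}
for c in["top","scene"]:
    viewer.snapshot(c)
    for n in["bar","vrest"]: 
        M[n,c]=viewer.outline_of(c,n)[0]["pixels"].astype(float)
        np.save(f"pics/{n}_{c}.npy",M[n,c])
b0=unproj("top",[[331,226]],.03)[0]; v0=unproj("top",[[251,222]],.01)[0]
print(b0,v0)
for n,pts,q0 in(("bar",barpts,[b0[0],b0[1],0]),("vrest",vpts,[v0[0]-.02,v0[1],0])):
    for cs in(["top"],["scene"],["top","scene"]):
        q,f=fit({c:M[n,c] for c in cs},pts,q0); print(n,cs,np.round(q[:2],4),np.degrees(q[2]).round(2),round(f,3))
print("yellow",unproj("top",[[296,262],[330,279],[325,276]],.03).round(3).tolist())
print(r.get_state()["clock"])
E
```

```text
[ 0.55601754 -0.04537414  0.03      ] [0.56357713 0.22390781 0.01      ]
bar ['top'] [ 0.556  -0.0404] 1.43 1.215
bar ['scene'] [ 0.5507 -0.0412] 0.67 0.078
bar ['top', 'scene'] [ 0.5503 -0.0414] 0.72 1.293
vrest ['top'] [0.5459 0.2297] 5.17 0.045
vrest ['scene'] [0.5451 0.2307] 5.43 0.105
vrest ['top', 'scene'] [0.5453 0.2301] 5.56 0.151
yellow [[0.434, 0.067, 0.03], [0.382, -0.046, 0.03], [0.392, -0.03, 0.03]]
1.3
```

```bash
cat >> h.py <<'E'
def barmask(img,q0,cam,z=.025,grow=12):
    # grey pixels (low saturation) near the predicted outline
    hsv=cv2.cvtColor(img,cv2.COLOR_RGB2HSV); roi=cv2.dilate((hullmask(proj(cam,barpts(q0,z)))>0).astype(np.uint8),np.ones((grow*2+1,)*2))
    m=((hsv[...,1]<70)&(roi>0)).astype(np.uint8); m=cv2.morphologyEx(m,cv2.MORPH_CLOSE,np.ones((5,5)))
    n,l,st,_=cv2.connectedComponentsWithStats(m); k=1+np.argmax(st[1:,4]); return (l==k).astype(float)
E
python3 - <<'E'
from h import *
q0=[.551,-.041,.012]
M={}
for c in["top","scene"]:
    im=cv2.imread(f"pics/{c}0.png")[:,:,::-1].copy(); M[c]=barmask(im,q0,c)
    print(c,M[c].sum(),hullmask(proj(c,barpts(q0))).sum(), np.load(f"pics/bar_{c}.npy").sum())
M["scene"]=np.load("pics/bar_scene.npy")
for cs in(["top"],["scene"],["top","scene"]):
    q,f=fit({c:M[c] for c in cs},barpts,q0); print(cs,np.round(q[:2],4),np.degrees(q[2]).round(2),round(f,3))
im=cv2.imread("pics/top0.png")
for pts,q in((barpts,q),(vpts,[.5455,.230,np.radians(5.35)])):
    cv2.polylines(im,[cv2.convexHull(np.round(proj("top",pts(q))*1).astype(np.int32))],1,(0,255,255),1)
cv2.imwrite("pics/ov.png",cv2.resize(im[170:300,160:420],(800,400),interpolation=cv2.INTER_NEAREST))
# tumblers (foot circle centre) and others
for u,v,n in((309.8,154.5,"tumA foot"),(191,246,"tumB foot"),(380,224,"buff")): print(n,unproj("top",[[u,v]],.0).round(3))
E
```

```text
top 561.0 572.6875 2619.0
scene 571.0 609.4375 575.0
['top'] [ 0.5539 -0.041 ] -0.36 0.043
['scene'] [ 0.5507 -0.0414] 0.51 0.077
['top', 'scene'] [ 0.5532 -0.0407] -0.71 0.137
tumA foot [[0.808 0.033 0.   ]]
tumB foot [[0.477 0.423 0.   ]]
buff [[ 0.571 -0.213  0.   ]]
```

View pics/ov.png

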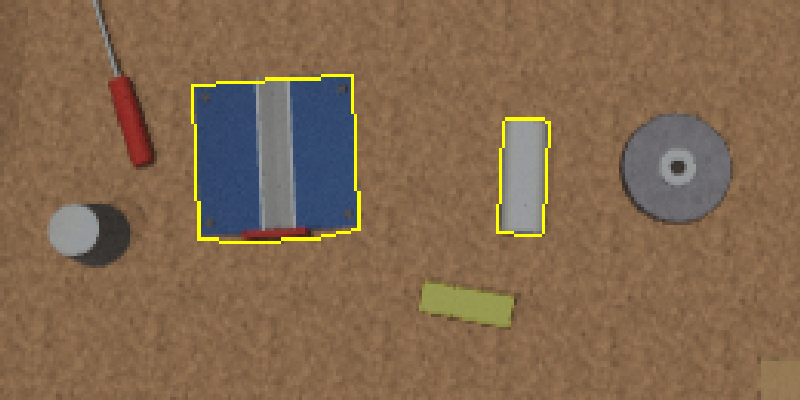

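```bash
python3 -m inch '[[1,[44.1,-47,13],14],[1,[44.1,-47,13],14],[1,[44.1,-47,13],14],[1,[44.1,-47,13],14],[1,[44.1,-47,13],14],[1,[44.1,-47,13],14],[1,[44.1,-47,13],14],[1,[44.1,-47,13],14],[1,[44.1,-47,13],14],[1,[44.1,-47,13],14],[1,[44.1,-47,13],14],[1,[44.1,-47,13],14],[1,[44.1,-47,13],14],[1,[44.1,-47,13],14],[1,[44.1,-47,13],14],[1,[44.1,-47,13],14],[1,[44.1,-47,13],14]]'
cat >> h.py <<'E'
def st():
    s=r.get_state(); x,y,z,w=s["eef_rot"]
    yaw=np.degrees(np.arctan2(2*(x*y+z*w),1-2*(y*y+z*z)))
    print("t",round(s["clock"],2),"tcp",np.round(s["tool_pos"],4).tolist(),"xyaw",round(yaw,2),"F",np.round(s["contact_force"],1).tolist(),"open",round(float(s["opening"]),3),"q7",round(s["q"][6],2))
    return s,yaw
def to(x,y,z,yw):
    s,yaw=st(); a=np.radians(yaw); d=np.array([x,y,z])-s["tool_pos"]
    print("shift cm",np.round(100*np.array([d[0]*np.cos(a)+d[1]*np.sin(a), d[0]*np.sin(a)-d[1]*np.cos(a), -d[2]]),2),"turn",round((yaw-yw+180)%360-180,1))
E
python3 - <<'E'
from h import *
to(.465,-.041,.024,0)
im=viewer.snapshot("wrist"); cv2.imwrite("pics/w1.png",im[:,:,::-1])
print(np.round(viewer.camera_params("wrist")["intrinsics"],1).tolist(),np.round(viewer.camera_params("wrist")["world_to_cam"],3).tolist())
E
```

```text
clock: 3.0
tool_pos: [0.4647, -0.0448, 0.1231]
eef_rot: [1.0, -0.001, -0.0, 0.001]
contact_force: [-0.4, -0.2, 0.4]
opening: 0.002
t 3.0 tcp [0.4647, -0.0448, 0.1231] xyaw -0.06 F [-0.4, -0.2, 0.4] open 0.002 q7 -1.45
shift cm [ 0.03 -0.38  9.91] turn -0.1
[[309.7, 0.0, 320.2], [0.0, 309.7, 210.2], [0.0, 0.0, 1.0]] [[-0.0, -1.0, 0.001, -0.044], [0.959, -0.0, -0.283, -0.444], [0.283, 0.001, 0.959, -0.396], [0.0, 0.0, 0.0, 1.0]]
```

View pics/w1.png

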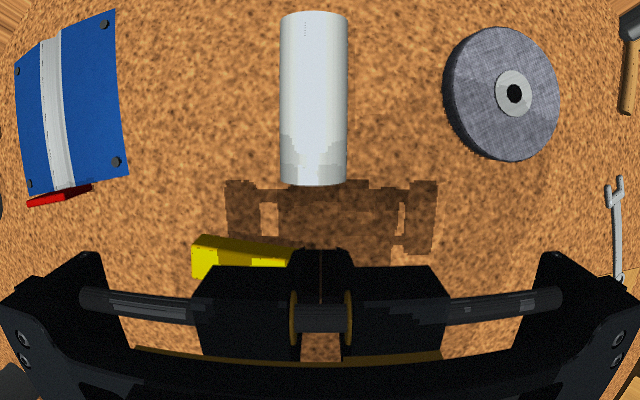

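Run:
```python
from h import *
viewer.snapshot("wrist")
d=viewer.outline_of("wrist","bar")[:2]; print([(x["p"],x["bbox"],x["pixels"].sum()) for x in d])
b=d[0]["pixels"].astype(float)
v=viewer.outline_of("wrist","vrest")[:2]; print([(x["p"],x["bbox"]) for x in v])
q,f=fit({"wrist":b},barpts,[.553,-.041,0]); print("bar",q[:2].round(4),np.degrees(q[2]).round(2),round(f,3))
# vrest: points crest/stops from wrist picture at known heights
print("crest far/near, stop corners",unproj("wrist",[[40,42],[55,190],[115,10],[129,175]],.0).round(4).tolist())
to(.465,q[1],.024,0)
st()
```

```text
[(0.73, [279.6, 8.8, 71.0, 176.7], np.int64(11705))]
[]
bar [ 0.5552 -0.0373] -0.3 0.02
crest far/near, stop corners [[0.6608, 0.2734, 0.0], [0.4868, 0.2554, 0.0], [0.6643, 0.1552, 0.0], [0.4981, 0.1392, 0.0]]
t 3.2 tcp [0.4652, -0.0438, 0.123] xyaw 0.01 F [-0.3, -0.0, -0.6] open 0.008 q7 -1.45
shift cm [-0.02 -0.65  9.9 ] turn 0.0
t 3.2 tcp [0.4652, -0.0438, 0.123] xyaw 0.01 F [-0.3, -0.0, -0.6] open 0.008 q7 -1.45
```

```bash
python3 -m inch '[[1,[0,-0.5,5],0],[1,[0,-0.5,9.8],0],[1,[0,-0.5,9.8],0],[1,[0.5,-0.5,9.8],0],[1,[1,-0.5,9.8],0],[1,[1.5,-0.5,9.8],0],[1,[2,-0.5,9.8],0],[1,[2.5,-0.5,9.8],0],[1,[3,-0.5,9.8],0]]'
python3 - <<'E'
from h import *
st()
im=viewer.snapshot("wrist"); cv2.imwrite("pics/w2.png",im[:,:,::-1])
E
```

```text
clock: 4.1
tool_pos: [0.4932, -0.0378, 0.0262]
eef_rot: [1.0, 0.001, -0.002, 0.0]
contact_force: [-6.1, -0.2, 5.3]
opening: 0.005
t 4.1 tcp [0.4932, -0.0378, 0.0262] xyaw 0.11 F [-6.1, -0.2, 5.3] open 0.005 q7 -1.42
```

View pics/w2.png

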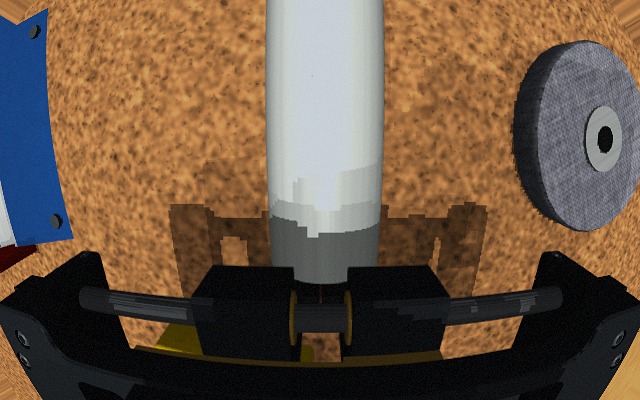

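```bash
python3 -m inch '[[1,[0.5,0,0],0],[1,[1,0,0],0],[1,[1.5,0,0],0],[1,[2,0,0],0],[1,[2.5,0,0],0],[1,[3,0,0],0],[1,[3.5,0,0],0],[1,[3.9,0,0],0],[1,[3.9,0,0],0],[1,[2.5,0,0],0],[1,[0.5,0,-4],0],[1,[0.5,0,-9],0],[1,[0.5,0,-9],0]]'
python3 - <<'E'
from h import *
st()
im=viewer.snapshot("wrist"); cv2.imwrite("pics/w3.png",im[:,:,::-1])
im=viewer.snapshot("top"); cv2.imwrite("pics/t3.png",im[:,:,::-1]); 
d=viewer.outline_of("wrist","bar")
if d:
    q,f=fit({"wrist":d[0]["pixels"].astype(float)},barpts,[.60,-.039,0]); print("bar",q[:2].round(4),np.degrees(q[2]).round(2),round(f,3))
E
```

```text
clock: 5.45
tool_pos: [0.5047, -0.0379, 0.1202]
eef_rot: [1.0, 0.001, 0.006, 0.0]
contact_force: [1.3, 0.9, 0.2]
opening: 0.005
t 5.45 tcp [0.5047, -0.0379, 0.1202] xyaw 0.12 F [1.3, 0.9, 0.2] open 0.005 q7 -1.43
bar [ 0.6024 -0.0368] 0.48 0.03
```

View pics/w3.png

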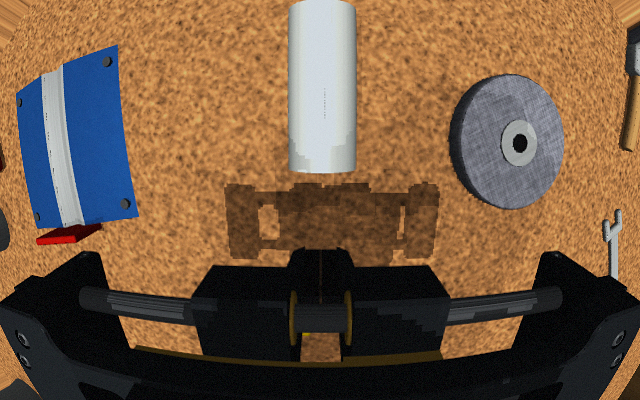

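```bash
python3 -m inch '[[0,[5,0,0],-8],[0,[9.7,-0.1,0],-16],[0,[9.7,-0.1,0],-24],[0,[9.7,-0.1,0],-30],[0,[9.7,-0.1,0],-30],[0,[9.7,-0.1,0],-30],[0,[9.7,-0.1,0],-30],[0,[9.7,-0.1,0],-30]]'
python3 - <<'E'
from h import *
to(.602,-.037,.024,45)
im=viewer.snapshot("wrist"); cv2.imwrite("pics/w4.png",im[:,:,::-1])
E
```

```text
clock: 6.4
tool_pos: [0.5973, -0.0362, 0.1145]
eef_rot: [0.966, 0.26, -0.0, 0.0]
contact_force: [-0.1, -0.7, 1.0]
opening: 0.706
t 6.4 tcp [0.5973, -0.0362, 0.1145] xyaw 30.09 F [-0.1, -0.7, 1.0] open 0.706 q7 -1.11
shift cm [0.36 0.31 9.05] turn -14.9
```

View pics/w4.png

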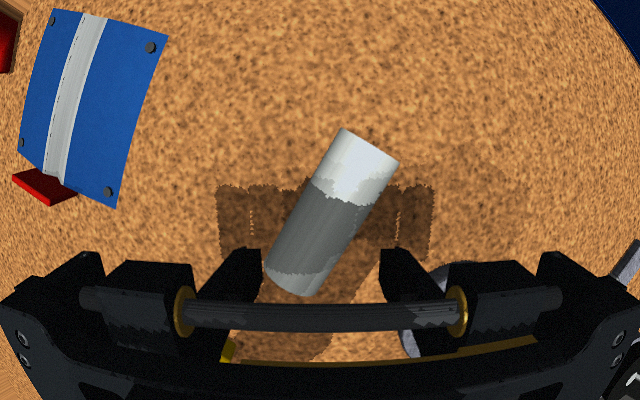

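```bash
python3 -m inch '[[0,[0.3,0.2,0],0],[0,[0.3,0.2,0],0],[0,[0.3,0.2,0],0],[0,[0.3,0.2,0],0]]'
python3 - <<'E'
from h import *
st()
E
```

```text
clock: 6.85
tool_pos: [0.6011, -0.0364, 0.1147]
eef_rot: [0.966, 0.26, -0.0, 0.0]
contact_force: [-0.3, 0.0, -0.1]
opening: 0.998
t 6.85 tcp [0.6011, -0.0364, 0.1147] xyaw 30.14 F [-0.3, 0.0, -0.1] open 0.998 q7 -1.11
```

```bash
python3 -m inch '[[0,[0,0,4],0],[0,[0,0,8],0],[0,[0,0,9],0],[0,[0,0,9],0],[0,[0,0,9],-3],[0,[0,0,9],-6],[0,[0,0,9],-9],[0,[0,0,9],-11],[0,[0,0,9],-13],[0,[0,0,9],-15],[0,[0,0,9],-17],[0,[0,0,9],-19],[0,[0,0,9],-20],[0,[0,0,9],-20],[0,[0,0,9],-20]]'
python3 - <<'E'
from h import *
st()
im=viewer.snapshot("wrist"); cv2.imwrite("pics/w5.png",im[:,:,::-1])
im=viewer.snapshot("top"); cv2.imwrite("pics/t5.png",im[:,:,::-1])
E
```

```text
clock: 8.35
tool_pos: [0.6014, -0.0365, 0.0248]
eef_rot: [0.906, 0.424, 0.0, 0.0]
contact_force: [-0.2, -1.3, 2.1]
opening: 0.999
t 8.35 tcp [0.6014, -0.0365, 0.0248] xyaw 50.13 F [-0.2, -1.3, 2.1] open 0.999 q7 -0.9
```

View pics/w5.png

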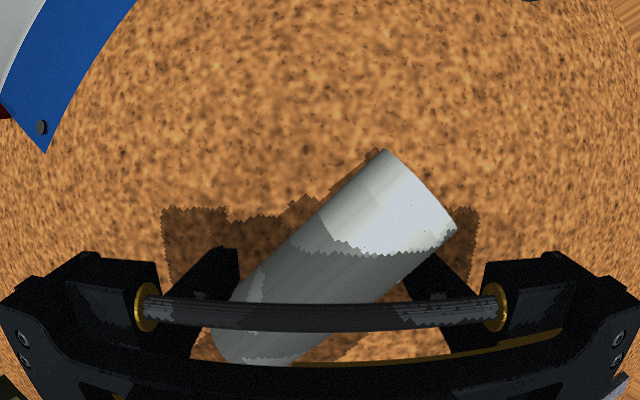

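```bash
python3 -m inch '[[0,[0,0,0],3],[0,[0,0,-4],3],[0,[0,0,-9],3],[0,[-5,0,-10],3],[0,[-5,0,-10],3],[0,[-5,0,-10],3]]'
cat >> h.py <<'E'
def barfit(q0,z=.025,cam="wrist"):
    im=viewer.snapshot(cam); d=viewer.outline_of(cam,"bar")
    if not d: print("none"); return im,None
    q,f=fit({cam:d[0]["pixels"].astype(float)},lambda q:barpts(q,z),q0); print("bar",q[:2].round(4),np.degrees(q[2]).round(2),"cost",round(f,3),"p",d[0]["p"]); 
    v=np.array([.547,.232]); a=np.radians(5.4); e=q[:2]-v
    print("in vrest",(e@[np.cos(a),np.sin(a)]).round(4),(e@[-np.sin(a),np.cos(a)]).round(4),np.degrees(q[2]-a).round(2))
    return im,q
E
python3 - <<'E'
from h import *
st()
im,q=barfit([.602,-.037,.07]); cv2.polylines(im,[cv2.convexHull(np.round(proj("wrist",barpts(q))).astype(np.int32))],1,(255,0,0),1)
cv2.imwrite("pics/w6.png",im[:,:,::-1])
E
```

```text
clock: 9.05
tool_pos: [0.5677, -0.0762, 0.1248]
eef_rot: [0.917, 0.399, -0.001, 0.0]
contact_force: [0.2, 1.0, 0.0]
opening: 1.0
t 9.05 tcp [0.5677, -0.0762, 0.1248] xyaw 47.02 F [0.2, 1.0, 0.0] open 1.0 q7 -0.87
bar [ 0.606  -0.0317] 4.87 cost 0.024 p 0.7
in vrest 0.0339 -0.2681 -0.53
```

View pics/w6.png

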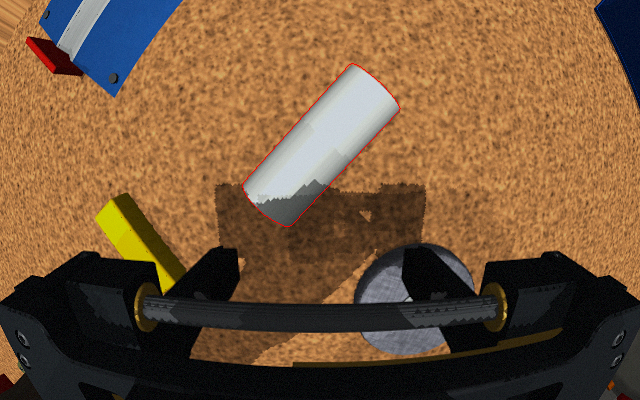

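```bash
python3 - <<'E'
from h import *
to(.610,-.087,.125,95.2)
E
python3 -m inch '[[0.3,[2.1,3.8,0],-8],[0.3,[2.1,3.8,0],-16],[0.3,[2.1,3.8,0],-24],[0.3,[2.1,3.8,0],-32],[0.3,[2.1,3.8,0],-40],[0.3,[2.1,3.8,0],-48],[0.3,[2.1,3.8,0],-48.2],[0.3,[2.1,3.8,0],-48.2]]'
python3 - <<'E'
from h import *
to(.610,-.087,.024,95.2)
im,q=barfit([.606,-.034,.087]); cv2.imwrite("pics/w7.png",im[:,:,::-1])
E
```

```text
t 9.15 tcp [0.5689, -0.0739, 0.1241] xyaw 47.2 F [-0.4, 0.4, -0.4] open 1.003 q7 -0.87
shift cm [ 1.83  3.91 -0.09] turn -48.0
clock: 9.95
tool_pos: [0.6112, -0.0843, 0.124]
eef_rot: [0.674, 0.739, 0.0, -0.001]
contact_force: [0.6, -0.1, 0.3]
opening: 0.7
t 9.95 tcp [0.6112, -0.0843, 0.124] xyaw 95.22 F [0.6, -0.1, 0.3] open 0.7 q7 -0.25
shift cm [-0.26 -0.15 10.  ] turn 0.0
bar [ 0.6042 -0.0349] 4.99 cost 0.026 p 0.55
in vrest 0.0318 -0.2711 -0.41
```

View pics/w7.png

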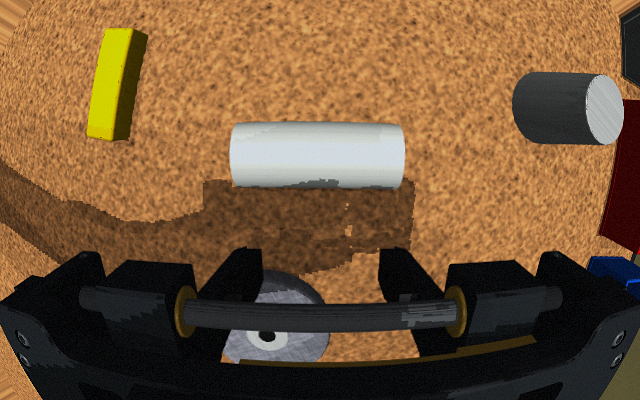

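```bash
python3 -m inch '[[0.3,[-0.3,-0.3,5],0],[0.3,[-0.3,-0.5,9.5],0],[0.3,[-0.3,-0.6,9.5],0],[0.3,[0.5,-0.6,9.5],0],[0.3,[1,-0.6,9.5],0],[0.3,[1.5,-0.6,9.5],0],[0.3,[2,-0.6,9.5],0],[0.3,[2.5,-0.6,9.5],0],[0.3,[3.2,-0.6,9.5],0],[0.3,[4,-0.6,9.5],0],[0.3,[4.8,-0.6,9.5],0],[0.3,[5.6,-0.6,9.5],0],[0.3,[6.4,-0.6,9.5],0],[0.3,[7.2,-0.6,9.5],0],[0.3,[8,-0.6,9.5],0],[0.3,[8.6,-0.6,9.5],0],[0.3,[9,-0.6,9.5],0],[0.3,[9.2,-0.6,9.5],0]]'
python3 - <<'E'
from h import *
st()
im=viewer.snapshot("wrist"); cv2.imwrite("pics/w8.png",im[:,:,::-1])
im=viewer.snapshot("top");q=barmask(im,[.6,.03,.09],"top",grow=25); Q,f=fit({"top":q},barpts,[.6,.04,.09]);print(Q,f)
cv2.imwrite("pics/t8.png",cv2.resize(im[130:310,190:430],(800,600))[:,:,::-1])
E
```

```text
clock: 11.85
tool_pos: [0.5966, 0.0064, 0.0297]
eef_rot: [0.673, 0.74, 0.0, -0.0]
contact_force: [-0.6, -0.4, 0.2]
opening: 0.702
t 11.85 tcp [0.5966, 0.0064, 0.0297] xyaw 95.38 F [-0.6, -0.4, 0.2] open 0.702 q7 -0.45
[0.5952559  0.04657234 0.09118463] 0.7138308711156394
```

View pics/w8.png

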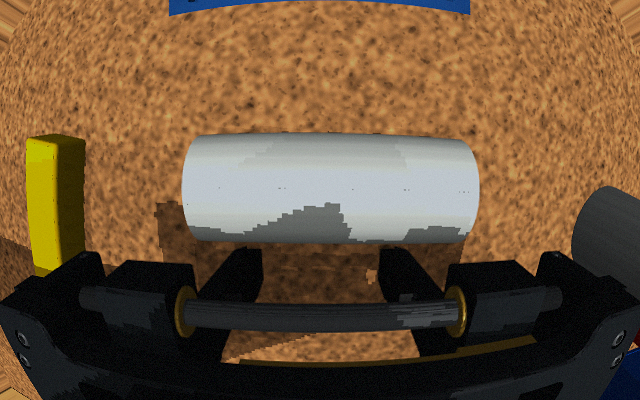

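View pics/t8.png

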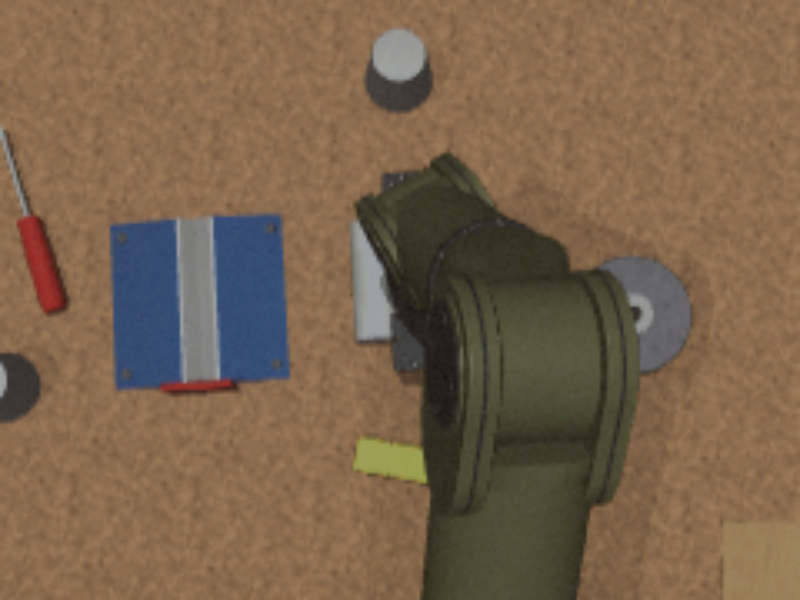

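Run:
```python
from h import *
im,q=barfit([.596,.045,.09])
s,yaw=st(); a=np.radians(5.4); e=s["tool_pos"][:2]-np.array([.547,.232]); print("tcp vrest",e@[np.cos(a),np.sin(a)],e@[-np.sin(a),np.cos(a)])
p=unproj("wrist",[[170,14],[470,14]],0); print(p.round(4).tolist(), np.degrees(np.arctan2(*(p[1]-p[0])[[1,0]])))
```

```text
bar [0.5973 0.0545] 4.72 cost 0.036 p 0.89
in vrest 0.0334 -0.1815 -0.68
t 12.05 tcp [0.5967, 0.0053, 0.0297] xyaw 95.32 F [0.8, 0.4, 0.1] open 0.699 q7 -0.45
tcp vrest 0.02811020829348164 -0.23038260216602205
[[0.5, 0.1381, 0.0], [0.6673, 0.1537, 0.0]] 5.325121415451301
```

```bash
python3 -m inch '[[0.3,[0.6,0,0],0],[0.3,[1.2,0,0],0],[0.3,[1.8,0,0],0],[0.3,[2.5,0,0],0],[0.3,[3.2,0,0],0],[0.3,[4,0,0],0],[0.3,[4.8,0,0],0],[0.3,[5.6,0,0],0],[0.3,[6.4,0,0],0],[0.3,[7.2,0,0],0],[0.3,[8,0,0],0],[0.3,[8.8,0,0],0],[0.3,[9.6,0,0],0],[0.3,[10.4,0,0],0],[0.3,[11.2,0,0],0],[0.3,[12,0,0],0],[0.3,[12.8,0,0],0],[0.3,[13.5,0,0],0],[0.3,[14.2,0,0],0],[0.3,[14.8,0,0],0]]'
python3 - <<'E'
from h import *
s,yaw=st(); a=np.radians(5.4); e=s["tool_pos"][:2]-np.array([.547,.232]); print("tcp vrest",e@[np.cos(a),np.sin(a)],e@[-np.sin(a),np.cos(a)])
im=viewer.snapshot("wrist"); cv2.imwrite("pics/w9.png",im[:,:,::-1])
E
```

```text
clock: 14.05
tool_pos: [0.5843, 0.1456, 0.0307]
eef_rot: [0.675, 0.737, -0.004, 0.004]
contact_force: [1.7, -13.8, 10.5]
opening: 0.701
t 14.05 tcp [0.5843, 0.1456, 0.0307] xyaw 95.03 F [1.7, -13.8, 10.5] open 0.701 q7 -0.64
tcp vrest 0.029014319301688976 -0.08950739180962437
```

View pics/w9.png

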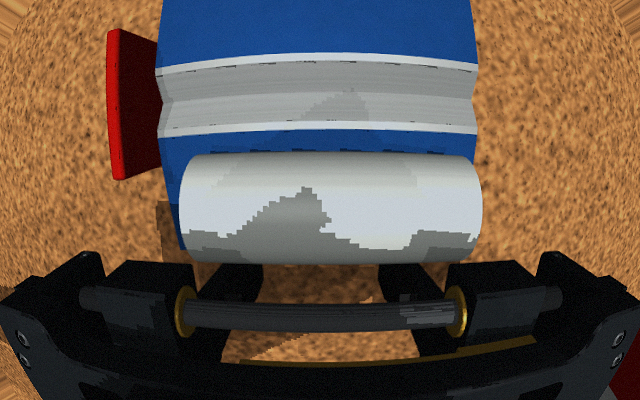

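Run:
```python
from h import *
im,q=barfit([.584,.185,.09],z=.031)
for w in (vpts([.547,.232,np.radians(5.4)]),barpts(q,.031)):
    uv=proj("wrist",w)
    for u in uv: cv2.circle(im,(int(round(u[0])),int(round(u[1]))),2,(255,0,0),-1)
cv2.imwrite("pics/w10.png",im[:,:,::-1])
```

```text
bar [0.586  0.1861] 5.01 cost 0.043 p 0.77
in vrest 0.0345 -0.0494 -0.39
```

View pics/w10.png

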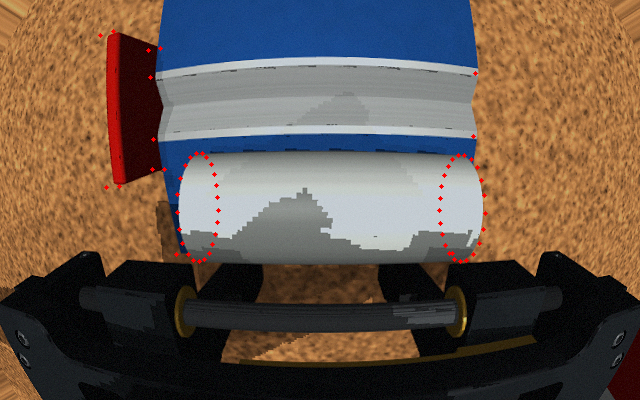

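```bash
python3 -m inch '[[0.3,[0.4,0,-0.2],0],[0.3,[0.8,0,-0.3],0],[0.3,[1.2,0,-0.4],0],[0.3,[1.6,0,-0.5],0],[0.3,[2,0,-0.6],0],[0.3,[2.3,0,-0.7],0],[0.3,[2.6,0,-0.8],0],[0.3,[2.8,0,-0.8],0]]'
python3 - <<'E'
from h import *
s,yaw=st(); a=np.radians(5.4); e=s["tool_pos"][:2]-np.array([.547,.232]); print("tcp vrest",e@[np.cos(a),np.sin(a)],e@[-np.sin(a),np.cos(a)])
im,q=barfit([.584,.21,.09],z=.034); cv2.imwrite("pics/w11.png",im[:,:,::-1])
E
```

```text
clock: 15.0
tool_pos: [0.5819, 0.1728, 0.0389]
eef_rot: [0.675, 0.737, -0.004, 0.004]
contact_force: [1.4, -14.9, 12.5]
opening: 0.7
t 15.0 tcp [0.5819, 0.1728, 0.0389] xyaw 95.02 F [1.4, -14.9, 12.5] open 0.7 q7 -0.66
tcp vrest 0.029131976973413805 -0.06224257336835981
bar [0.5838 0.2099] 5.15 cost 0.032 p 0.87
in vrest 0.0345 -0.0255 -0.25
```

View pics/w11.png

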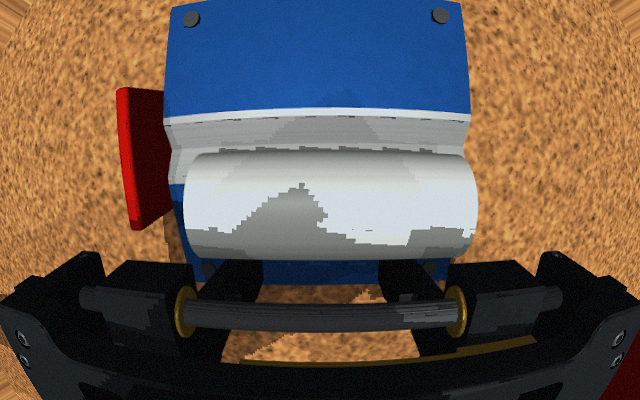

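```bash
python3 -m inch '[[0.3,[0.3,0,0],0],[0.3,[0.6,0,0],0],[0.3,[0.8,0,0],0],[0.3,[1,0,0],0],[0.3,[1.2,0,0],0],[0.3,[1.2,0,0],0]]'
python3 - <<'E'
from h import *
s,yaw=st(); a=np.radians(5.4); e=s["tool_pos"][:2]-np.array([.547,.232]); print("tcp vrest",e@[np.cos(a),np.sin(a)],e@[-np.sin(a),np.cos(a)])
im,q=barfit([.584,.22,.09],z=.030); cv2.imwrite("pics/w12.png",im[:,:,::-1])
E
```

```text
clock: 15.7
tool_pos: [0.5787, 0.1946, 0.0375]
eef_rot: [0.673, 0.74, 0.0, -0.001]
contact_force: [-0.1, 1.0, 0.4]
opening: 0.702
t 15.7 tcp [0.5787, 0.1946, 0.0375] xyaw 95.44 F [-0.1, 1.0, 0.4] open 0.702 q7 -0.68
tcp vrest 0.027988559232444574 -0.04024561248880228
bar [0.5816 0.2347] 5.5 cost 0.03 p 0.77
in vrest 0.0347 -0.0006 0.1
```

View pics/w12.png

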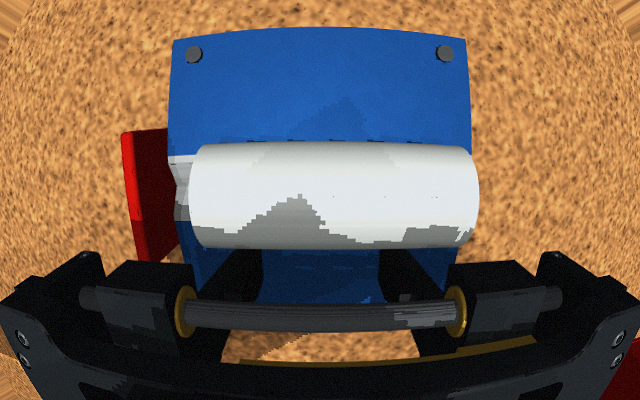

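```bash
python3 -m inch '[[0.3,[-1.5,0,0],0],[0.3,[-2,0,-3],0],[0.6,[-2,0,-8],0],[1,[-2,0,-10],0],[1,[0,3,-10],-8],[1,[2,6,-10],-16],[1,[4,8,-10],-24],[1,[4.8,9,-10],-32],[1,[4.8,9,-10],-40],[1,[4.8,9,-10],-48],[1,[4.8,9,-10],-56],[1,[4.8,9,-10],-64],[1,[4.8,9,-10],-72],[1,[4.8,9,-10],-80],[1,[4.8,9,-10],-88],[1,[4.8,9,-10],-90],[1,[4.8,9,-10],-90]]'
python3 - <<'E'
from h import *
st()
im,q=barfit([.582,.235,.09],z=.030)
cv2.imwrite("pics/w13.png",im[:,:,::-1])
to(.6705,.2437,.030,185.4)
E
```

```text
clock: 17.5
tool_pos: [0.6646, 0.247, 0.1371]
eef_rot: [-0.046, 0.999, -0.001, -0.0]
contact_force: [0.5, 1.4, -0.8]
opening: 0.008
t 17.5 tcp [0.6646, 0.247, 0.1371] xyaw -174.75 F [0.5, 1.4, -0.8] open 0.008 q7 0.72
bar [0.9782 0.2356] -25.19 cost 1.0 p 0.67
in vrest 0.4296 -0.037 -30.59
t 17.6 tcp [0.6645, 0.2477, 0.1374] xyaw -174.77 F [0.7, 1.0, 0.7] open 0.002 q7 0.72
shift cm [-0.56 -0.45 10.74] turn -0.2
```

View pics/w13.png

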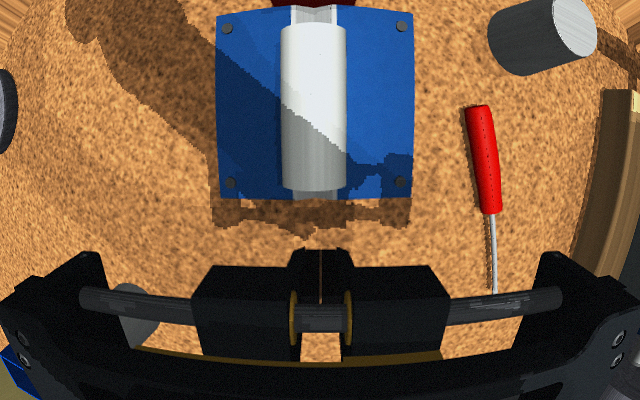

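```bash
python3 -m inch '[[1,[-0.6,-0.4,4],0],[1,[-0.6,-0.4,8],0],[1,[-0.6,-0.4,10.6],0],[1,[-0.6,-0.4,10.6],0],[1,[0,-0.4,10.6],0],[1,[0.5,-0.4,10.6],0],[1,[1,-0.4,10.6],0],[1,[1.5,-0.4,10.6],0],[1,[2,-0.4,10.6],0],[1,[2.4,-0.4,10.6],0],[1,[2.8,-0.4,10.6],0],[1,[3.2,-0.4,10.6],0],[1,[3.6,-0.4,10.6],0]]'
python3 - <<'E'
from h import *
s,yaw=st(); a=np.radians(5.4); e=s["tool_pos"][:2]-np.array([.547,.232]); print("tcp vrest",e@[np.cos(a),np.sin(a)],e@[-np.sin(a),np.cos(a)])
im=viewer.snapshot("wrist"); cv2.imwrite("pics/w14.png",im[:,:,::-1])
E
```

```text
clock: 18.9
tool_pos: [0.6313, 0.2421, 0.0333]
eef_rot: [-0.046, 0.999, 0.001, 0.003]
contact_force: [5.3, 0.4, 2.5]
opening: 0.004
t 18.9 tcp [0.6313, 0.2421, 0.0333] xyaw -174.71 F [5.3, 0.4, 2.5] open 0.004 q7 0.58
tcp vrest 0.08492105784293014 0.0020786073715880525
```

View pics/w14.png

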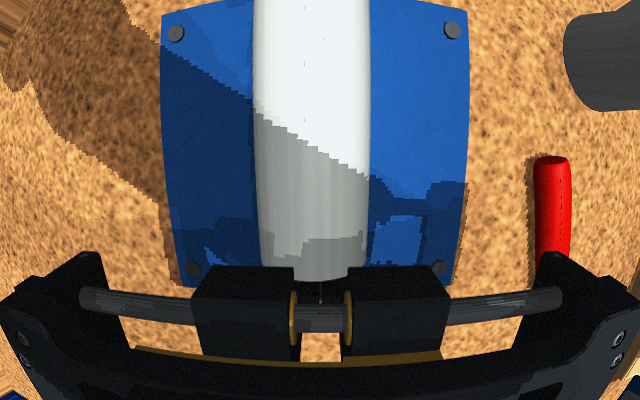

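```bash
python3 -m inch '[[1,[0.3,0,0],0],[1,[0.6,0,0],0],[1,[0.9,0,0],0],[1,[1.1,0,0],0],[1,[1.3,0,0],0],[1,[1.4,0,0],0],[1,[1.4,0,0],0]]'; python3 -m inch '[[1,[0.2,0,0],0],[1,[0.4,0,0],0],[1,[0.4,0,0],0]]'
```

```text
clock: 19.65
tool_pos: [0.6194, 0.2408, 0.0332]
eef_rot: [-0.046, 0.999, 0.001, 0.004]
contact_force: [9.9, 1.7, 0.7]
opening: 0.006
clock: 19.95
tool_pos: [0.6194, 0.2407, 0.0341]
eef_rot: [-0.045, 0.999, 0.002, 0.008]
contact_force: [17.8, 2.3, -2.1]
opening: 0.004
```

Run:
```python
from h import *
s,yaw=st(); a=np.radians(5.4); e=s["tool_pos"][:2]-np.array([.547,.232]); print("tcp vrest",e@[np.cos(a),np.sin(a)],e@[-np.sin(a),np.cos(a)])
```

```text
t 19.95 tcp [0.6194, 0.2407, 0.0341] xyaw -174.83 F [17.8, 2.3, -2.1] open 0.004 q7 0.54
tcp vrest 0.0729140181122251 0.0018203916267733457
```

```bash
python3 -m inch '[[1,[-0.4,0,0],0],[1,[-2,0,0],0],[1,[-3.5,0,-1],0],[1,[-4,0,-6],0],[1,[-4,0,-11],0],[1,[1,0,-16],0],[1,[5,0,-20],0],[1,[5,0,-20],0],[1,[5,0,-20],0]]'
python3 - <<'E'
from h import *
st()
im=viewer.snapshot("wrist"); cv2.imwrite("pics/w15.png",im[:,:,::-1])
cv2.imwrite("pics/w15c.png",cv2.resize(im[0:300,170:470],(600,600),interpolation=cv2.INTER_CUBIC)[:,:,::-1])
d=viewer.outline_of("wrist","bar"); print([(x["p"],x["bbox"]) for x in d])
im=viewer.snapshot("scene"); cv2.imwrite("pics/s15.png",cv2.resize(im[170:300,300:500],(800,520),interpolation=cv2.INTER_CUBIC)[:,:,::-1])
E
```

```text
clock: 20.85
tool_pos: [0.5586, 0.2366, 0.2348]
eef_rot: [-0.048, 0.999, 0.0, 0.001]
contact_force: [-0.1, 0.1, -0.4]
opening: 0.004
t 20.85 tcp [0.5586, 0.2366, 0.2348] xyaw -174.45 F [-0.1, 0.1, -0.4] open 0.004 q7 0.62
[(0.74, [294.8, 122.7, 44.7, 120.2])]
```

View pics/w15c.png

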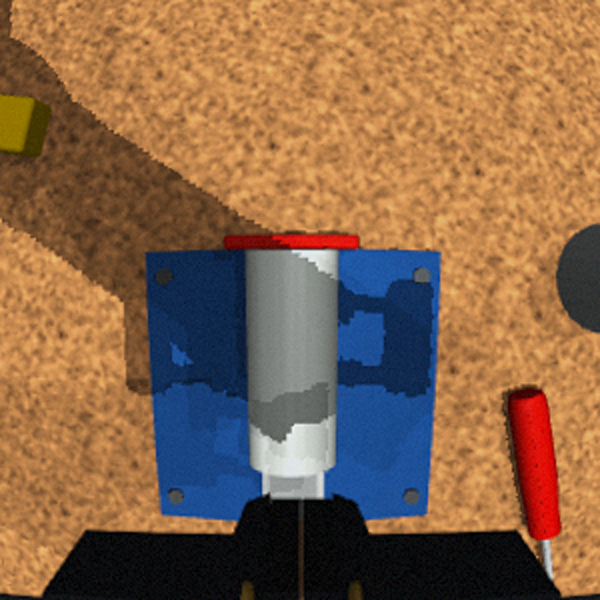

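View pics/s15.png

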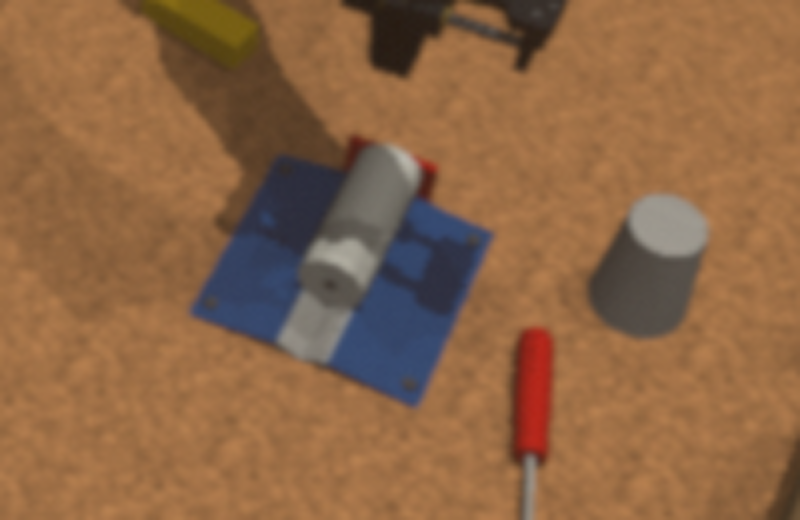

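Run:
```python
from h import *
im=viewer.snapshot("wrist"); cv2.imwrite("pics/w16.png",cv2.resize(im[105:155,270:360],(720,400),interpolation=cv2.INTER_NEAREST)[:,:,::-1])
im2,q=barfit([.547,.232,.094],z=.030)
# plate top edges (z=.045) bar-side, from model vs picture
v=np.array([.547,.232,np.radians(5.4)]); print("vrest pts far end crest/plate",proj("wrist",vpts(v)).round(1).tolist())
```

```text
bar [0.5495 0.2322] 5.47 cost 0.029 p 0.84
in vrest 0.0025 0.0 0.07
vrest pts far end crest/plate [[243.0, 122.3], [393.1, 121.9], [302.7, 120.4], [333.0, 120.3], [250.8, 256.3], [386.1, 256.2], [304.7, 260.3], [331.9, 260.3], [287.5, 113.9], [282.9, 112.7], [348.3, 113.7], [352.3, 112.5], [287.6, 120.7], [283.0, 120.5], [348.3, 120.5], [352.2, 120.3]]
```

View pics/w16.png

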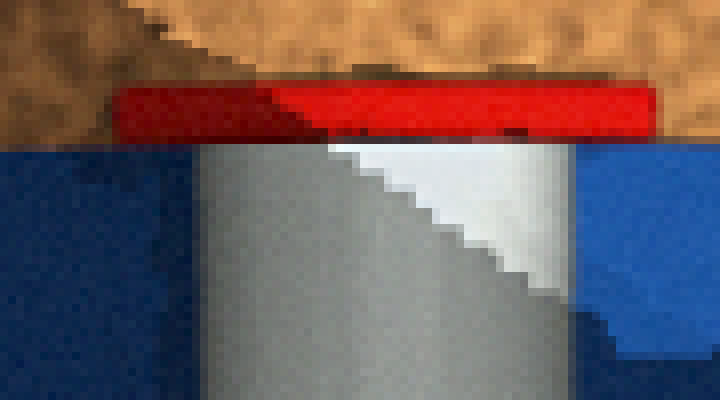

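Run:
```python
from h import *
im=viewer.snapshot("scene"); cv2.imwrite("pics/s17.png",im[:,:,::-1])
a=cv2.imread("pics/scene0.png"); dd=cv2.absdiff(a,im[:,:,::-1].copy()).max(2)
cv2.imwrite("pics/diff17.png",np.hstack([cv2.resize(dd*3,(400,250)),cv2.resize(cv2.cvtColor(im,cv2.COLOR_RGB2GRAY),(400,250))]))
for n in["buffwheel","tumbler_a","compound_bar","wrench","screwdriver","brush"]: print(n,[(round(x["p"],2),np.round(x["bbox"]).tolist()) for x in viewer.outline_of("scene",n)[:2]])
st()
```

```text
buffwheel [(0.94, [249.0, 164.0, 37.0, 27.0]), (0.59, [347.0, 204.0, 75.0, 66.0])]
tumbler_a [(0.85, [275.0, 240.0, 24.0, 37.0]), (0.73, [445.0, 218.0, 30.0, 36.0])]
compound_bar [(0.81, [335.0, 165.0, 28.0, 22.0])]
wrench [(0.55, [233.0, 116.0, 19.0, 31.0])]
screwdriver []
brush [(0.64, [169.0, 159.0, 53.0, 33.0])]
t 21.5 tcp [0.5611, 0.2355, 0.2314] xyaw -174.66 F [0.1, -0.8, -0.6] open 0.006 q7 0.62
```

View pics/s17.png

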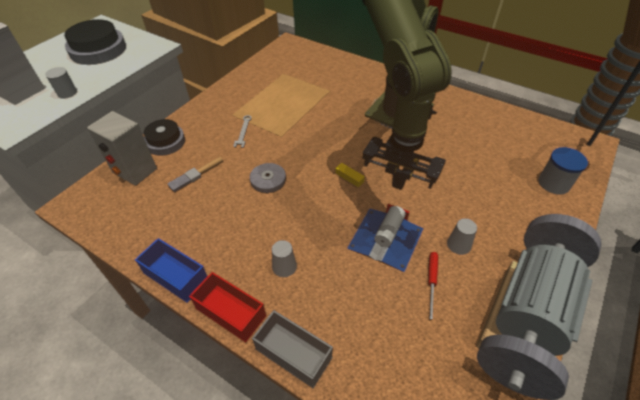

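The picture shows the bar in the groove against the red plate (~390,228). The other things are where they were at the start, and the gripper is well clear above.

```bash
python3 -c "
from plant import r
print(r.finish_job())"
```

```text
the job is handed in; nothing more can be done
None
```

The bar is seated in the V-rest groove with its end against the red stop plate, and I handed the job in at about 21.5 s of the 64 s allowed.

**What I did:**
- I pushed the bar 45 mm along its own axis so it would clear the stop plate.
- I turned it about 5° with the open fingers on either side, without gripping it, to match the V-rest.
- I rolled it over the bench and up the ramp with two fingers until it dropped into the groove.
- I pushed its far end until the force rose from 10 to 18 N with no further movement, then withdrew upwards.

**Last checks:**
- **Bar:** The close-up wrist picture shows no gap between the bar's end and the plate. The fit gives 0.0 mm off the groove line and 0.1° off its heading.
- **Disagreement:** The fit also puts the bar 2.5 mm short of home. The plate itself shows about the same offset from my V-rest estimate, so I take this as an error in the estimate, not a real gap.
- **Other things:** The network found the buffing wheel, both tumblers, compound block, wrench and brush within about 2 pixels of where they started. It missed the screwdriver, but I could see it in the picture and noticed no change; I didn't measure it.
- **Networks:** One wrist outline of the bar was wrong on the way, as was the first top-camera one. I relied on the pictures and other fits for those.
- **Robot:** Before handing in, the gripper was about 0.2 m above the bar with no contact force. The highest reading I saw was about 19 N.

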